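# Clamp the fur clipper in the ratchet vise and lock it

## Robot

A 6-joint arm with a two-finger parallel gripper is mounted at the origin on a cart in front of the work surface, level with it; the furniture and walls round the work are solid. World frame = base frame: x ahead of the robot, y to its left, z up, the work surface at z = 0. Lengths are in m, angles in rad, forces in N, time in s.
With the tool pointing down it reaches from about 0.275 to 0.85 m from the base axis. Payload 19 kg.
Tool frame: the origin (TCP) lies at the very end of the fingers, on their centre line; the grasp point (between the pads) lies 19 mm behind it (manip.grip_depth is the distance from the TCP to the grasp point, in m); z points along the fingers, y is the line along which they close (so a half turn about z gives the same grasp; the last joint's range is limited). The gripper opens to 85 mm and grips with 20 to 120 N. Pads are 22 mm wide; open, the fingers measure 114 mm over their backs; the gripper's body (76 mm by 85 mm) begins 54 mm behind the grasp point. The pads swing forward as they close: fully open they stand 13 mm farther back than shut.
Start: joints at [1.127, 0.15, 1.437, -0, 1.554, -0.134], TCP at [0.175, 0.548, 0.231] pointing down, gripper open.
Joint ranges: [-2.8, 2.8], [-0.68, 2.1], [0.12, 2.68], [-1.39, 4.53], [0.16, 2.79], [-2.81, 2.81]. Speed limits (rad/s): [1.89, 1.89, 2.22, 3.01, 3.01, 3.01].

## Interface

Orientations are given as a rotation vector (axis times angle).
In Python, from station import manip, get_image, calibration, close_job, masks_of, mark_of gives the robot as it stands.
- The arm moves only by the tool step_arm, never from a script. Its argument "series" is a list that holds one entry, the list of rows, each a list of 6 numbers: the shift along the tool's x, y, z scaled (see below), then the turn, a rotation vector about the tool's x, y, z scaled (see below). In form: [[[tx, ty, tz, rx, ry, rz], ...]]. A call has 1 to 20 rows; each row is the pose to reach, as a shift and turn from the pose commanded when the call began, along the tool's axes at that moment; what a row does not reach only later rows make up. The controller multiplies each number of a shift by 20 cm and each number of a turn by 30 degrees. A row lasts 1/8 s, in which the tool goes at most 62.5 mm and 10.7 degrees, less where a joint would pass 70% of its speed; a pose out of reach is approached as far as the arm can. A call with a number of a shift or a turn outside -1 to 1 is refused whole. A call with a gripper value outside its range is refused whole. "grip" is the finger opening in mm, from 0 to 85.4, set as the call begins (left out, the last holds). The fingers move at their own pace and stop on an object; "newtons" is the grip in N (left out, the last holds). Time passes only in rows, so rows that repeat a pose let the fingers close. It gives the time, the measured TCP pose, the force, the opening and the grip force at its end, in the units of the state.
- manip.state(): the state, without advancing time (a new reading comes with each control period).
- get_image(name): name is "scene" or "top" or "wrist"; returns (picture, depth): 420x560x3 uint8, red, green, blue; 420x560 float32, m along the optical axis (not along the pixel's ray), 0 where there is no reading.
- calibration(name): a dict with "vertical_fov" (degrees; the focal length in pixels is half the picture's height over the tangent of half this angle, whatever the lens; pixels are square), "cx", "cy" (the principal point, pixels), "R" (3x3) and "t" (3): a world point X has camera coordinates R X + t. Camera axes: x right, y down, z forward; pixel columns grow to the right and rows downward; lengths in m; the calibration is good to about 2 mm. A picture is of the moment at which its call begins: read the wrist's pose just before it. calibration takes no time and is no camera call; for the wrist camera it gives the pose at the moment of the call.
- close_job(): hands the job in; it is judged then, once.
Trained networks look in the newest picture that a camera, given by its name, has taken for a name from the list of things; names that differ only in an ending like _2 or _b are one class to them, and where a whole thing is asked for, a point or a joint stands for the part that bears it (a point fixed in the world has none). Each returns a list of dicts, best first, with "p" (0 to 1); they miss things now and then, are a little off and sometimes report something else, mostly with a low value. They report only what shows in the picture. A call takes as long as a camera call.
- masks_of(camera, query): "mask" (420x560 bool, what is visible of it) and "pixel" ([row, column] in pixels, amid what is visible of it).
- mark_of(camera, query): "pixel" ([row, column] in pixels: a listed point, or the origin of a listed thing).
The state is a dict: "clock": time; "joint_positions": joint angles; "qd": joint speeds; "tau": joint torques, N m; "eef_pos": TCP position; "orientation": TCP orientation; "ft_force": force on the tool from outside, world axes, zero at the start; "wrist_torque": the same for the moment, N m; "opening": opening from 0.0 (shut) to 1.0 (fully open); "grasp_force": force on a finger pad.
Only numpy, scipy, OpenCV 4.12 (cv2) and the standard library are available. Lean on these libraries where they do the work, as an engineer would, in place of code of your own. Each camera call takes 0.05 s, during which the arm holds its last target. There are 200 camera calls.

## Task

Clamp the fur clipper in the ratchet vise for its blade change: swing the vise's upright T-handle to and fro in full strokes until the sprung jaw has pushed the clipper square against the fence and a forward stroke has turned clearly stiff, so that the jaw still grips when the handle comes back; then stop at once, well before the jaw's spring is squeezed right in. Then swing the small lock lever all the way round against the side of the vise, let go, and leave the other things where they stand.

Things in the scene. Friction and masses are not known exactly. Their poses are not given: they have to be found in the camera images.
- vise: grey steel ratchet vise bolted to the table, 354 mm long (x), 120 wide, base 10 mm thick; origin on the table top under the bed. x = clamping direction, from pump end to fence; z up. The housing (x -164 to -60 mm, y +-30 mm, 42 to 74 mm high) guides a toothed bar along x. On its front end is the jaw, an upright plate 100 mm wide, 54 mm high, its face at x = -15 to 7 mm at the start
- housing (a point): fixed point of the vise (x -112 mm, on the table). How the jaw works: each full stroke moves it one tooth, 12 mm (the first may give less); a pawl holds it. It sits on a spring that gives only above 14 N, then 1.5 N per mm, for 30 mm: once the clipper meets the fence a stroke adds up to 18 N. The clipper is held from 12 N up; over 42 N squeezes it too hard
- handle (a point): middle of the T-handle's black rubber cross-bar, a round bar 22 mm in diameter, 80 mm long, along the vise's y, 168 mm above the table when upright. It can be pinched from above with the fingers closing along the vise's x, and turns between the pads. It sits on the pump lever 150 mm above the pivot
- pump_pivot (a point): pivot of the pump lever (fixed): x = -105 mm, z = 18 mm of the vise, axis along its y. A free stroke takes 1 to 3 N (under 2 N more while the clipper slides); a clamping force F adds 0.37 F to the forward push. The bar runs 2 to 4 mm back when the handle returns: if the push rose by less than 7 N over a free stroke the grip may be slack (one more stroke); a rise of 15 N is the limit
- pump (a joint): angle of the pump lever (rad), 0 upright, positive leaning to the fence (+x), stops at -0.28 and 0.28; starts within 0.1 of upright, stays where it is left. Behind -0.13 the drive pawl has dropped behind the next tooth; beyond +0.17 the holding pawl has caught the new tooth
- lock (a joint): angle of the lock lever (rad): 0 to 0.2 at the start, sticking out from the vise's side along its +y; 1.5 = locked, at its stop, along the vise's -x beside the housing. It turns about the vertical axis at x = -95, y = 72 mm of vise, counter-clockwise from above, stays where it is left and takes about 3.5 N at its peg
- lock_peg (a point): top centre of the lock lever's upright black peg, 16 mm in diameter, 62 mm from the lock's axis, from 38 to 100 mm above the table; push it sideways
- fence: steel angle fence, 110 mm wide (its y) and 45 mm high, bolted on the vise bed; set in a different place from run to run, so 3 to 10 strokes are needed. Origin on top of the bed; its upright face towards the jaw lies 8 mm from the origin on the -x side. Same axes as the vise
- clipper: fur clipper, yellow and black, 58 mm wide (x), 191 mm long (y) and 50 mm high, 0.2 to 0.5 kg, lying loosely and a little askew on the bed between jaw and fence, its long axis about along the vise's y (blade to +y); origin at the centre of its underside
- vial: bystander: brown medicine bottle with white cap, 42 mm in diameter, 86 mm high; origin at the centre of its underside
- tin: bystander: round brown tin, 75 mm in diameter, 74 mm high; origin at the centre of its underside
- carton: bystander: small white and green carton, 36x68x64 mm; origin at the centre of its underside

How it is judged:
On the way, in this order (a step that is already met when the one before it is completed fails the run):
1. the pump lever is drawn back for a full stroke (value of joint pump below -0.13 rad).
2. the pump lever is swung forward (value of joint pump above 0.17 rad).
3. the clipper is clamped square against the fence (contact force between clipper and fence above 12 N and angle between the y axis of clipper and the y axis of fence, either way round below 0.06 rad), for 0.2 s.
4. the lock lever is swung round to its stop (value of joint lock above 1.35 rad), for 0.2 s.
At the end, for the whole second after the job is handed in: The clipper lies flat (within 0.08 rad) on the vise bed, square to the fence within 0.06 rad, pressed against it with 12 to 42 N, at rest; the lock lever is at its stop (over 1.35 rad); the hand is off (all of step 3 and contact force between clipper and fence below 42 N and angle between clipper's own z axis and vertical below 0.08 rad and linear speed of clipper below 0.02 m/s and value of joint lock above 1.35 rad); the robot touches nothing.
It fails at once if the clipper is squeezed with more than 42 N (contact force between clipper and fence above 42 N).
It fails at once if a bystander is moved by more than 30 mm (distance of any of vial, tin, carton from where it was at the start of the episode above 0.03 m).
It also fails if it takes over 72 s, if anything falls off the work surface, if the arm or the gripper's body presses on something with over 40 N, if the wrist force passes 120 N, or if a joint passes its speed limit or range.

## Working session

There is one attempt and no reset: what is moved stays moved. The work goes in short steps, Python scripts to look and compute and a tool call to move; the robot and the scene stay as the last step left them, time stands still between calls to the robot, and variables do not carry over. Pictures are saved under pics/ and viewed, at most 10 in all, crops included, and the job is handed in when it is done.

Besides the shell and the picture viewer there is one more tool, called after ">>>" as name(argument=value, ...), one argument or row to a line, values as JSON. step_arm: Moves the arm, as the interface text tells. Its arguments: {"type":"object","properties":{"series":{"type":"array"},"grip":{"type":"number"},"newtons":{"type":"number"}},"required":["series"]}

```bash
mkdir -p pics; cat > h.py <<'E'
import numpy as np,cv2
from station import manip,get_image,calibration,close_job,masks_of,mark_of
from scipy.spatial.transform import Rotation as Ro
def K(c):
    k=calibration(c); f=210/np.tan(np.radians(k["vertical_fov"])/2); return f,k["cx"],k["cy"],np.array(k["R"]),np.array(k["t"])
def ray(c,px):
    f,cx,cy,R,t=K(c); d=R.T@np.array([(px[1]-cx)/f,(px[0]-cy)/f,1]); return -R.T@t,d
def atz(c,px,z):
    o,d=ray(c,px); return o+d*(z-o[2])/d[2]
def atd(c,px,D):
    o,d=ray(c,px); r,q=int(px[0]),int(px[1]); w=D[r-2:r+3,q-2:q+3]; return o+d*np.median(w[w>0])
E
python3 - <<'E'
from h import *
s=manip.state(); print(s)
for c in ["scene","top"]:
    im,D=get_image(c); cv2.imwrite(f"pics/{c}0.png",im[:,:,::-1]); np.save(c+"D.npy",D)
    print(c,K(c)[3:],)
    for q in ["vise","handle","lock_peg","pump_pivot","housing","fence","clipper","vial","tin","carton"]:
        for m in mark_of(c,q)[:2]:
            p=m["pixel"]; print(c,q,round(m["p"],2),np.round(p),"depth",np.round(atd(c,p,D),3),"z0",np.round(atz(c,p,{"handle":.168,"lock_peg":.1,"pump_pivot":.018}.get(q,0)),3))
E
```

```text
{'clock': 0.0, 'joint_positions': array([ 1.12701835e+00,  1.50972764e-01,  1.43801428e+00,  1.29306270e-05,
        1.55377555e+00, -1.34005276e-01]), 'qd': array([ 0.00092692, -0.00100876, -0.00165884, -0.00012081,  0.00021141,
        0.00100378]), 'tau': array([ 1.38567440e-03, -7.13085079e+01, -5.70879686e+01, -1.51419845e-04,
        8.88530718e-03, -4.54761528e-05]), 'eef_pos': array([0.17520067, 0.54741286, 0.23069133]), 'orientation': array([-4.84593569e-01, -3.10364277e+00,  1.75559749e-03]), 'ft_force': array([-0.21953204, -0.36158684,  0.00089948]), 'wrist_torque': array([ 0.00699702,  0.02483497, -0.00760735]), 'grasp_force': 0.0, 'opening': 1.0012082470798145}
scene (array([[ 8.26817832e-01, -5.62469190e-01, -8.26473016e-04],
       [-4.21555117e-01, -6.18703010e-01, -6.62946354e-01],
       [ 3.72375557e-01,  5.48484271e-01, -7.48666447e-01]]), array([-0.27914552,  0.48747012,  0.6744368 ]))
scene vise 0.91 [233. 287.] depth [0.546 0.27  0.046] z0 [0.568 0.3   0.   ]
scene vise 0.62 [220. 275.] depth [0.544 0.318 0.047] z0 [0.565 0.35  0.   ]
scene handle 0.79 [214. 31
[... 1339 characters left out ...]
  ]
top lock_peg 0.62 [262. 336.] depth [0.449 0.16  0.003] z0 [0.446 0.17  0.1  ]
top pump_pivot 0.9 [208. 322.] depth [0.551 0.206 0.176] z0 [0.573 0.194 0.018]
top pump_pivot 0.7 [197. 326.] depth [0.573 0.198 0.176] z0 [0.599 0.185 0.018]
top housing 0.69 [205. 327.] depth [0.556 0.197 0.177] z0 [0.583 0.181 0.   ]
top fence 0.55 [218. 218.] depth [0.542 0.433 0.055] z0 [0.548 0.44  0.   ]
top clipper 0.66 [209. 258.] depth [0.563 0.341 0.055] z0 [0.57  0.344 0.   ]
top vial 0.52 [318. 275.] depth [0.324 0.298 0.084] z0 [0.318 0.299 0.   ]
top tin 0.57 [310. 228.] depth [0.338 0.401 0.074] z0 [0.333 0.409 0.   ]
top carton 0.67 [144. 336.] depth [0.714 0.169 0.063] z0 [0.732 0.162 0.   ]
```

```bash
ls -la . ; python3 -c "
import cv2,numpy as np
a=cv2.imread('pics/scene0.png');b=cv2.imread('pics/top0.png');cv2.imwrite('pics/both.png',cv2.resize(np.vstack([a,b]),(800,1200))[:1200])"
```

```text
total 1856
drwxr-xr-x  3 agent agent   4096 Nov 29 17:56 .
drwxr-xr-x 23 root  root    4096 Nov 29 17:55 ..
-rw-r--r--  1 agent agent    562 Nov 29 17:56 h.py
drwxr-xr-x  2 agent agent   4096 Nov 29 17:56 pics
-rw-r--r--  1 agent agent 940928 Nov 29 17:56 sceneD.npy
-rw-r--r--  1 agent agent 940928 Nov 29 17:56 topD.npy
```

View pics/scene0.png

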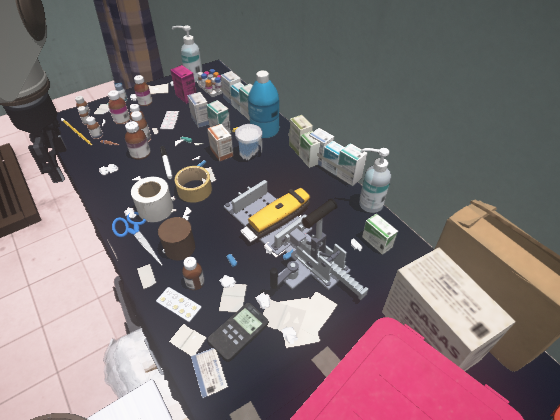

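View pics/top0.png

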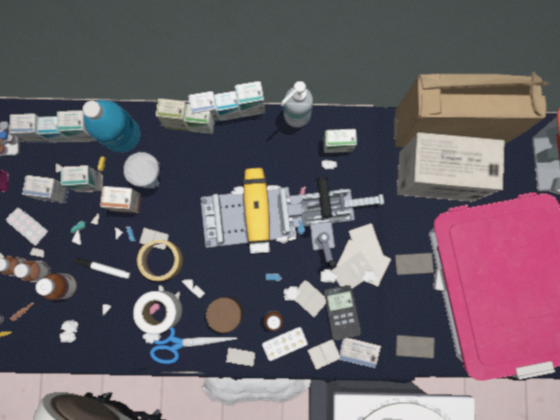

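```bash
python3 - <<'E'
from h import *
for c in ["scene","top"]:
    im,D=get_image(c)
    for q,z in [("handle",.17),("fence",.05),("clipper",.05),("lock_peg",.08)]:
        for m in masks_of(c,q)[:2]:
            M=m["mask"]; rc=np.argwhere(M&(D>0)); f,cx,cy,R,t=K(c)
            d=D[rc[:,0],rc[:,1]]; P=(np.c_[(rc[:,1]-cx)/f*d,(rc[:,0]-cy)/f*d,d]-t)@R
            for lo,hi in {"handle":[(.15,.2)],"fence":[(.0,.02),(.03,.08)],"clipper":[(.02,.08)],"lock_peg":[(.03,.06),(.06,.12)]}[q]:
                S=P[(P[:,2]>lo)&(P[:,2]<hi)]
                if len(S)<6: continue
                r=cv2.minAreaRect((S[:,:2]*1000).astype(np.float32))
                w,V=np.linalg.eigh(np.cov(S[:,:2].T)); a=np.degrees(np.arctan2(V[1,1],V[0,1]))%180
                print(c,q,round(m["p"],2),len(S),"mean",np.round(S.mean(0),3),"zmax",round(np.percentile(S[:,2],95),3),"rect",np.round(r[0]),np.round(r[1]),round(r[2],1),"pca",round(a,1))
    np.save(c+"D.npy",D)
im=cv2.imread("pics/top0.png")[150:290,190:400]; a=cv2.resize(im,None,fx=3.8,fy=3.8,interpolation=cv2.INTER_CUBIC)
cv2.imwrite("pics/topc.png",a)
E
```

```text
scene handle 0.96 412 mean [0.57  0.195 0.173] zmax 0.179 rect [574. 199.] [82. 22.] 7.9 pca 6.4
scene fence 0.93 104 mean [0.532 0.43  0.014] zmax 0.019 rect [536. 453.] [106.  58.] 8.0 pca 5.0
scene fence 0.93 360 mean [0.537 0.428 0.046] zmax 0.056 rect [538. 441.] [108.  35.] 7.6 pca 7.5
scene clipper 0.71 1587 mean [0.558 0.336 0.044] zmax 0.056 rect [562. 342.] [191.  53.] 3.5 pca 3.5
scene lock_peg 0.83 264 mean [0.479 0.182 0.046] zmax 0.054 rect [475. 182.] [82. 24.] 14.8 pca 15.8
scene lock_peg 0.83 114 mean [0.441 0.171 0.086] zmax 0.1 rect [443. 173.] [14. 15.] 42.2 pca 150.8
top handle 0.94 439 mean [0.573 0.203 0.176] zmax 0.181 rect [574. 203.] [81. 23.] 8.2 pca 8.5
top fence 0.78 239 mean [0.537 0.451 0.016] zmax 0.02 rect [545. 448.] [98. 41.] 8.5 pca 3.3
top fence 0.78 354 mean [0.539 0.436 0.051] zmax 0.058 rect [540. 445.] [110.  34.] 8.5 pca 8.2
top clipper 0.55 1822 mean [0.563 0.347 0.05 ] zmax 0.059 rect [563. 348.] [188.  57.] 5.7 pca 5.6
top clipper 0.33 171 mean [0.484 0.189 0.047] zmax 0.052 rect [481. 186.] [63. 19.] 20.7 pca 15.1
top lock_peg 0.56 205 mean [0.484 0.189 0.047] zmax 0.052 rect [480. 189.] [69. 22.] 8.4 pca 13.3
top lock_peg 0.56 48 mean [0.443 0.18  0.094] zmax 0.102 rect [443. 178.] [14. 13.] 89.4 pca 116.8
```

View pics/topc.png

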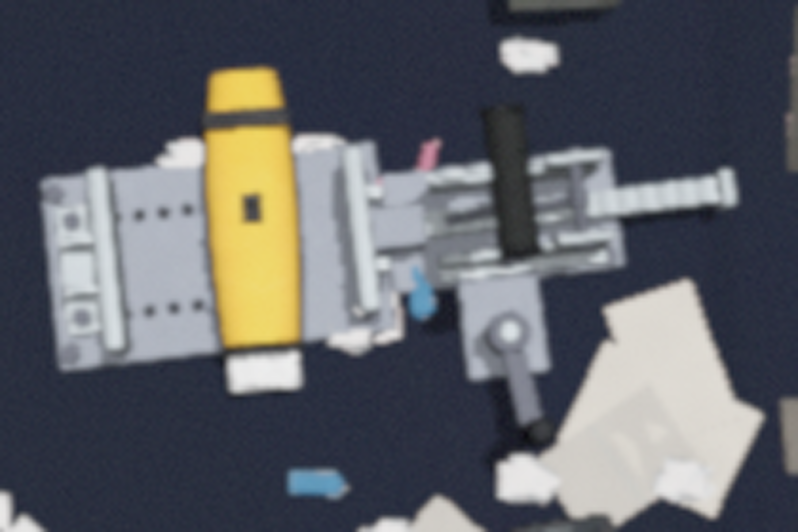

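```bash
cat >> h.py <<'E'
u=np.array([-.1374,.9905,0]); v=np.array([-.9905,-.1374,0]); PIV=np.array([.5745,.197,.018])
def rel(T,yaw=None,s=None):
    s=s or manip.state(); R0=Ro.from_rotvec(s["orientation"]); d=R0.inv().apply(np.array(T)-s["eef_pos"])/.2
    y=R0.as_matrix()[:,1]; a=np.degrees(np.arctan2(y[1],y[0]))
    return np.round(d,4),(None if yaw is None else ("rz",round(-(yaw-a)/30,3)))
E
python3 -c "
from h import *
s=manip.state(); print(rel([.574,.2,.24],97.9)); print(Ro.from_rotvec(s['orientation']).as_matrix().round(3))"
```

```text
(array([-2.4285, -1.0475, -0.0437]), ('rz', np.float64(-0.855)))
[[-0.952  0.305 -0.   ]
 [ 0.305  0.952 -0.   ]
 [ 0.    -0.    -1.   ]]
```

>>> step_arm(
  series=[
    [[-0.3,-0.13,0,0,0,0],[-0.6,-0.26,-0.03,0,0,0],[-0.9,-0.39,-0.04,0,0,0],[-1,-0.43,-0.04,0,0,0]],
  ],
)

```text
clock: 2.1
eef_pos: [0.3414, 0.4028, 0.2396]
orientation: [0.488, 3.103, 0.0]
ft_force: [0.6, 0.6, -0.5]
opening: 1.002
grasp_force: 0.0
```

>>> step_arm(
  series=[
    [[-0.3,-0.13,0,0,0,0],[-0.6,-0.26,0,0,0,0],[-0.9,-0.39,0,0,0,0],[-1,-0.43,0,0,0,0]],
  ],
)

```text
clock: 2.6
eef_pos: [0.5057, 0.2595, 0.2391]
orientation: [0.488, 3.103, -0.001]
ft_force: [-0.2, 0.1, -0.6]
opening: 0.998
grasp_force: 0.0
```

>>> step_arm(
  series=[
    [[-0.2,-0.1,0,0,0,-0.3],[-0.42,-0.18,0,0,0,-0.6],[-0.42,-0.18,0,0,0,-0.85],[-0.42,-0.18,0,0,0,-0.855],[-0.42,-0.18,0,0,0,-0.855]],
  ],
)

```text
clock: 3.22
eef_pos: [0.5726, 0.2023, 0.2394]
orientation: [-0.213, 3.134, -0.0]
ft_force: [1.1, -0.5, -0.1]
opening: 0.998
grasp_force: 0.0
```

```bash
python3 -c "
from h import *
print(rel([.574,.2,.149],97.9)); print(manip.state()['eef_pos'],manip.state()['clock'],manip.state()['ft_force'])"
```

```text
(array([-0.0056, -0.0123,  0.452 ]), ('rz', np.float64(-0.005)))
[0.57255031 0.20228956 0.23939072] 3.225 [ 1.13280205 -0.48911227 -0.14448646]
```

>>> step_arm(
  series=[
    [[-0.006,-0.012,0.25,0,0,0],[-0.006,-0.012,0.4,0,0,0],[-0.006,-0.012,0.452,0,0,0],[-0.006,-0.012,0.452,0,0,0]],
  ],
)

```text
clock: 3.72
eef_pos: [0.5743, 0.2, 0.1494]
orientation: [-0.216, 3.134, -0.0]
ft_force: [0.1, 0.1, 0.6]
opening: 0.999
grasp_force: 0.0
```

>>> step_arm(
  series=[
    [[0,0,0,0,0,0],[0,0,0,0,0,0],[0,0,0,0,0,0],[0,0,0,0,0,0],[0,0,0,0,0,0],[0,0,0,0,0,0],[0,0,0,0,0,0]],
  ],
  grip=15,
  newtons=30,
)

```text
clock: 4.6
eef_pos: [0.5745, 0.1997, 0.1493]
orientation: [-0.216, 3.134, 0.0]
ft_force: [-1.3, -0.1, 5.2]
opening: 0.244
grasp_force: 29.2
```

```bash
python3 - <<'E'
from h import *
s=manip.state(); print(s['eef_pos'],s['clock'],s['ft_force'],s['opening'],s['grasp_force'])
im,D=get_image("scene")
cv2.imwrite("pics/g.png",cv2.resize(im[130:310,200:440,::-1],None,fx=3,fy=3))
E
```

```text
[0.57451492 0.19974097 0.14933555] 4.6 [-1.25216812 -0.08098921  5.23760592] 0.2435657846014455 29.243361353874207
```

View pics/g.png

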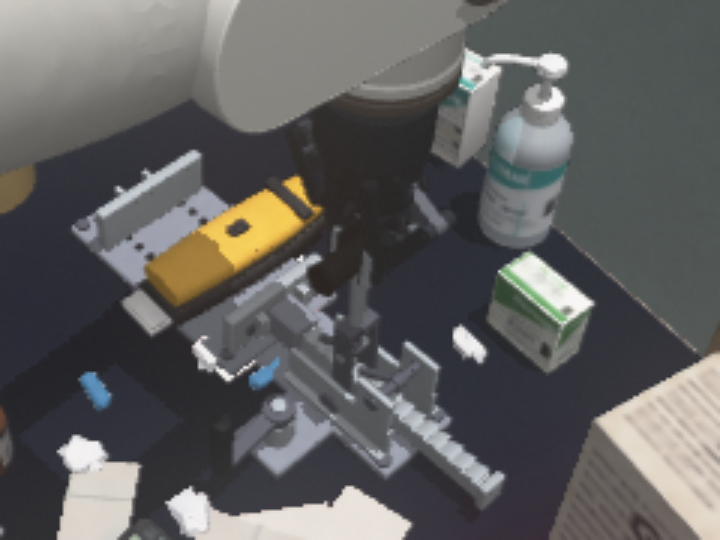

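>>> step_arm(
  series=[
    [[0,-0.06,0.002,0,0,0],[0,-0.12,0.009,0,0,0],[0,-0.177,0.018,0,0,0],[0,-0.177,0.018,0,0,0]],
  ],
)

```text
clock: 5.15
eef_pos: [0.5795, 0.1637, 0.1452]
orientation: [-0.214, 3.134, -0.001]
ft_force: [1.9, 1.1, 2.3]
opening: 0.245
grasp_force: 30.9
```

>>> step_arm(
  series=[
    [[0,0.07,-0.012,0,0,0],[0,0.14,-0.017,0,0,0],[0,0.21,-0.017,0,0,0],[0,0.28,-0.01,0,0,0],[0,0.335,0.0,0,0,0]],
  ],
)

```text
clock: 5.78
eef_pos: [0.5699, 0.2316, 0.1453]
orientation: [-0.217, 3.134, -0.002]
ft_force: [0.6, -6.6, 3.3]
opening: 0.248
grasp_force: 31.3
```

>>> step_arm(
  series=[
    [[0,0,0,0,0,0]],
  ],
)

```text
clock: 5.9
eef_pos: [0.5698, 0.2321, 0.1453]
orientation: [-0.218, 3.134, -0.0]
ft_force: [0.4, -0.3, 5.3]
opening: 0.24
grasp_force: 31.5
```

>>> step_arm(
  series=[
    [[0,-0.08,-0.013,0,0,0],[0,-0.17,-0.018,0,0,0],[0,-0.25,-0.013,0,0,0],[0,-0.335,0,0,0,0],[0,-0.335,0,0,0,0]],
  ],
)

```text
clock: 6.52
eef_pos: [0.5794, 0.1632, 0.145]
orientation: [0.214, -3.134, 0.001]
ft_force: [0.8, -0.0, 2.9]
opening: 0.246
grasp_force: 32.8
```

>>> step_arm(
  series=[
    [[0,0.07,-0.012,0,0,0],[0,0.14,-0.017,0,0,0],[0,0.21,-0.017,0,0,0],[0,0.26,-0.012,0,0,0],[0,0.285,-0.008,0,0,0],[0,0.31,-0.004,0,0,0],[0,0.335,0,0,0,0]],
  ],
)

```text
clock: 7.4
eef_pos: [0.5699, 0.231, 0.145]
orientation: [0.216, -3.134, 0.001]
ft_force: [2.5, -7.3, -0.8]
opening: 0.245
grasp_force: 31.5
```

>>> step_arm(
  series=[
    [[0,0,0,0,0,0]],
  ],
)

```text
clock: 7.52
eef_pos: [0.5699, 0.2314, 0.145]
orientation: [0.217, -3.134, -0.0]
ft_force: [0.5, -1.1, 1.4]
opening: 0.247
grasp_force: 31.6
```

```bash
cat > look.py <<'E'
from h import *
s=manip.state(); p=s['eef_pos']; print(p.round(4),s['clock'],s['ft_force']@u,"pump",np.arcsin((p-PIV)@u/.15))
O=PIV+.105*u; im,D=get_image("top"); f,cx,cy,R,t=K("top")
rc=np.argwhere(D>0); d=D[rc[:,0],rc[:,1]]; P=(np.c_[(rc[:,1]-cx)/f*d,(rc[:,0]-cy)/f*d,d]-t)@R
L=np.c_[(P-O)@u,(P-O)@v,P[:,2]]
c=im[rc[:,0],rc[:,1]].astype(int)
yel=(c[:,0]>120)&(c[:,2]<80)&(abs(L[:,1])<.12)&(L[:,2]>.02)&(L[:,2]<.09)
S=L[yel]; print(len(S)); 
if len(S)>50: r=cv2.minAreaRect((S[:,:2]*1000).astype(np.float32)); print("clipper",np.round(r[0]),np.round(r[1]),r[2], "x",np.percentile(S[:,0],[2,98]).round(3))
for n,lo,hi,z0,z1 in [("jaw",-.04,.13,.06,.12),("fence",.09,.22,.04,.08)]:
    for yy in (-.04,.04):
        q=L[(abs(L[:,1]-yy)<.01)&(L[:,0]>lo)&(L[:,0]<hi)&(L[:,2]>z0)&(L[:,2]<z1)&~yel]
        if len(q)>4: print(n,yy,len(q),np.percentile(q[:,0],[5,50,95]).round(3))
E
python3 look.py
```

```text
[0.5699 0.2314 0.145 ] 7.525 -1.1671709688124272 pump 0.23332717742119852
879
clipper [286.  52.] [595. 164.] 16.93557357788086 x [0.019 0.071]
fence -0.04 49 [0.13  0.134 0.141]
fence 0.04 53 [0.129 0.134 0.14 ]
```

>>> step_arm(
  series=[
    [[0,-0.08,-0.013,0,0,0],[0,-0.17,-0.018,0,0,0],[0,-0.25,-0.013,0,0,0],[0,-0.335,0,0,0,0],[0,-0.335,0,0,0,0],[0,-0.27,-0.012,0,0,0],[0,-0.2,-0.017,0,0,0],[0,-0.13,-0.017,0,0,0],[0,-0.075,-0.012,0,0,0],[0,-0.05,-0.008,0,0,0],[0,-0.025,-0.004,0,0,0],[0,0,0,0,0,0]],
  ],
)

```text
clock: 9.07
eef_pos: [0.5699, 0.2315, 0.1453]
orientation: [-0.217, 3.134, -0.002]
ft_force: [0.5, -6.5, 2.8]
opening: 0.245
grasp_force: 31.5
```

```bash
sed -i 's/&(L\[:,2\]>.02)&(L\[:,2\]<.09)/\&(L[:,0]>-.05)\&(L[:,0]<.15)\&(L[:,2]>.02)\&(L[:,2]<.09)/' look.py; python3 look.py
```

```text
[0.5699 0.2315 0.1453] 9.075 -6.4878262679665175 pump 0.23442311204778132
866
clipper [ 56. -20.] [ 54. 164.] 0.940960705280304 x [0.031 0.081]
fence -0.04 51 [0.129 0.134 0.14 ]
fence 0.04 54 [0.129 0.134 0.14 ]
```

>>> step_arm(
  series=[
    [[0,-0.08,-0.013,0,0,0],[0,-0.17,-0.018,0,0,0],[0,-0.25,-0.013,0,0,0],[0,-0.335,0,0,0,0],[0,-0.335,0,0,0,0],[0,-0.27,-0.012,0,0,0],[0,-0.2,-0.017,0,0,0],[0,-0.13,-0.017,0,0,0],[0,-0.075,-0.012,0,0,0],[0,-0.05,-0.008,0,0,0],[0,-0.025,-0.004,0,0,0],[0,0,0,0,0,0]],
  ],
)

```text
clock: 10.62
eef_pos: [0.5698, 0.2317, 0.1454]
orientation: [-0.217, 3.134, -0.002]
ft_force: [0.1, -7.0, 2.8]
opening: 0.242
grasp_force: 31.4
```

>>> step_arm(
  series=[
    [[0,-0.08,-0.013,0,0,0],[0,-0.17,-0.018,0,0,0],[0,-0.25,-0.013,0,0,0],[0,-0.335,0,0,0,0],[0,-0.335,0,0,0,0],[0,-0.27,-0.012,0,0,0],[0,-0.2,-0.017,0,0,0],[0,-0.13,-0.017,0,0,0],[0,-0.075,-0.012,0,0,0],[0,-0.05,-0.008,0,0,0],[0,-0.025,-0.004,0,0,0],[0,0,0,0,0,0]],
  ],
)

```text
clock: 12.12
eef_pos: [0.57, 0.2306, 0.1451]
orientation: [0.216, -3.134, 0.003]
ft_force: [0.1, -4.4, 5.8]
opening: 0.246
grasp_force: 32.3
```

```bash
python3 look.py
```

```text
[0.57   0.2306 0.1451] 12.125 -4.411091881464572 pump 0.22781860147815644
899
clipper [ 81. -20.] [ 54. 165.] 2.453394889831543 x [0.055 0.105]
fence -0.04 92 [0.091 0.13  0.14 ]
fence 0.04 60 [0.103 0.133 0.14 ]
```

>>> step_arm(
  series=[
    [[0,-0.08,-0.013,0,0,0],[0,-0.17,-0.018,0,0,0],[0,-0.25,-0.013,0,0,0],[0,-0.335,0,0,0,0],[0,-0.335,0,0,0,0],[0,-0.27,-0.012,0,0,0],[0,-0.2,-0.017,0,0,0],[0,-0.13,-0.017,0,0,0],[0,-0.075,-0.012,0,0,0],[0,-0.05,-0.008,0,0,0],[0,-0.025,-0.004,0,0,0],[0,0,0,0,0,0]],
  ],
)

```text
clock: 13.68
eef_pos: [0.57, 0.2307, 0.1454]
orientation: [0.216, -3.134, 0.002]
ft_force: [1.8, -7.1, -4.4]
opening: 0.249
grasp_force: 31.3
```

>>> step_arm(
  series=[
    [[0,0,0,0,0,0]],
  ],
)

```text
clock: 13.8
eef_pos: [0.57, 0.231, 0.1452]
orientation: [0.217, -3.134, 0.001]
ft_force: [0.8, -2.8, 3.8]
opening: 0.245
grasp_force: 32.4
```

```bash
python3 look.py
```

```text
[0.57   0.231  0.1452] 13.8 -2.9034107891680416 pump 0.23062636188947125
847
clipper [ 92. -20.] [ 52. 165.] 1.5191248655319214 x [0.067 0.117]
fence -0.04 136 [0.092 0.108 0.139]
fence 0.04 66 [0.111 0.132 0.14 ]
```

>>> step_arm(
  series=[
    [[0,-0.08,-0.013,0,0,0],[0,-0.17,-0.018,0,0,0],[0,-0.25,-0.013,0,0,0],[0,-0.335,0,0,0,0],[0,-0.335,0,0,0,0],[0,-0.27,-0.012,0,0,0],[0,-0.2,-0.017,0,0,0],[0,-0.13,-0.017,0,0,0],[0,-0.1,-0.015,0,0,0],[0,-0.075,-0.012,0,0,0]],
  ],
)

```text
clock: 15.1
eef_pos: [0.5721, 0.2156, 0.1476]
orientation: [0.216, -3.134, 0.002]
ft_force: [0.4, -6.6, -5.7]
opening: 0.249
grasp_force: 31.1
```

>>> step_arm(
  series=[
    [[0,0.025,0.004,0,0,0],[0,0.05,0.008,0,0,0],[0,0.075,0.012,0,0,0]],
  ],
)

```text
clock: 15.48
eef_pos: [0.5701, 0.2298, 0.1454]
orientation: [0.216, -3.134, 0.004]
ft_force: [-1.5, -11.5, 6.7]
opening: 0.244
grasp_force: 32.3
```

>>> step_arm(
  series=[
    [[0,0,0,0,0,0]],
  ],
)

```text
clock: 15.6
eef_pos: [0.5701, 0.2302, 0.1451]
orientation: [0.216, -3.134, 0.003]
ft_force: [-0.3, -6.2, 5.4]
opening: 0.245
grasp_force: 32.7
```

```bash
python3 look.py
```

```text
[0.5701 0.2302 0.1451] 15.6 -6.0604381859054595 pump 0.22501146471029831
791
clipper [100. -20.] [166.  51.] 89.98613739013672 x [0.075 0.125]
fence -0.04 171 [0.092 0.112 0.139]
fence 0.04 93 [0.108 0.129 0.139]
```

>>> step_arm(
  series=[
    [[0,-0.08,-0.013,0,0,0],[0,-0.17,-0.018,0,0,0],[0,-0.25,-0.013,0,0,0],[0,-0.335,0,0,0,0],[0,-0.365,0.008,0,0,0],[0,-0.365,0.008,0,0,0]],
  ],
)

```text
clock: 16.4
eef_pos: [0.5802, 0.1581, 0.1435]
orientation: [0.215, -3.134, 0.0]
ft_force: [0.8, 1.0, 3.6]
opening: 0.246
grasp_force: 34.7
```

>>> step_arm(
  series=[
    [[0,-0.008,0.002,0,0,0],[0,-0.016,0.004,0,0,0],[0,-0.016,0.004,0,0,0]],
  ],
)

```text
clock: 16.77
eef_pos: [0.5805, 0.1558, 0.1428]
orientation: [0.217, -3.134, -0.0]
ft_force: [1.9, 4.2, 3.2]
opening: 0.245
grasp_force: 36.1
```

```bash
python3 look.py
```

```text
[0.5805 0.1558 0.1428] 16.775 3.857472627844757 pump -0.2813938922410698
552
clipper [100. -19.] [ 52. 165.] 0.9914258122444153 x [0.075 0.125]
fence -0.04 169 [0.092 0.112 0.138]
fence 0.04 156 [0.092 0.11  0.139]
```

>>> step_arm(
  series=[
    [[0,0.05,-0.012,0,0,0],[0,0.12,-0.023,0,0,0],[0,0.19,-0.029,0,0,0],[0,0.235,-0.029,0,0,0],[0,0.26,-0.028,0,0,0],[0,0.283,-0.026,0,0,0]],
  ],
)

```text
clock: 17.58
eef_pos: [0.5728, 0.2107, 0.1488]
orientation: [-0.216, 3.134, -0.005]
ft_force: [0.4, -12.1, 10.2]
opening: 0.249
grasp_force: 32.7
```

>>> step_arm(
  series=[
    [[0,0.018,0.002,0,0,0],[0,0.036,0.005,0,0,0]],
  ],
)

```text
clock: 17.82
eef_pos: [0.572, 0.2176, 0.1479]
orientation: [-0.216, 3.134, -0.005]
ft_force: [0.8, -12.7, 12.9]
opening: 0.247
grasp_force: 32.7
```

>>> step_arm(
  series=[
    [[0,0.018,0.003,0,0,0],[0,0.034,0.006,0,0,0]],
  ],
)

```text
clock: 18.08
eef_pos: [0.5711, 0.2243, 0.1469]
orientation: [-0.216, 3.133, -0.005]
ft_force: [-2.1, -14.9, 12.7]
opening: 0.242
grasp_force: 32.4
```

>>> step_arm(
  series=[
    [[0,0.016,0.003,0,0,0],[0,0.016,0.003,0,0,0]],
  ],
)

```text
clock: 18.32
eef_pos: [0.5706, 0.2277, 0.1461]
orientation: [-0.216, 3.133, -0.005]
ft_force: [0.6, -12.0, 11.4]
opening: 0.246
grasp_force: 32.4
```

```bash
python3 look.py
```

```text
[0.5706 0.2277 0.1461] 18.325 -11.933148666140022 pump 0.2080479500199517
788
clipper [100. -20.] [166.  51.] 89.92923736572266 x [0.076 0.125]
fence -0.04 164 [0.092 0.112 0.139]
fence 0.04 99 [0.106 0.129 0.139]
```

>>> step_arm(
  series=[
    [[0,-0.035,-0.006,0,0,0],[0,-0.07,-0.011,0,0,0],[0,-0.07,-0.011,0,0,0]],
  ],
)

```text
clock: 18.75
eef_pos: [0.5724, 0.2149, 0.1481]
orientation: [-0.216, 3.133, -0.0]
ft_force: [1.1, 1.5, 7.3]
opening: 0.246
grasp_force: 32.4
```

>>> step_arm(
  series=[
    [[0,0,0,0,0,0],[0,0,0,0,0,0],[0,0,0,0,0,0],[0,0,0,0,0,0],[0,0,-0.1,0,0,0],[0,0,-0.3,0,0,0],[0,0,-0.4,0,0,0],[0,0,-0.4,0,0,0]],
  ],
  grip=85,
)

```text
clock: 19.75
eef_pos: [0.5728, 0.2149, 0.2289]
orientation: [-0.216, 3.132, 0.0]
ft_force: [0.4, -0.7, 0.2]
opening: 0.997
grasp_force: 0.0
```

```bash
python3 look.py; python3 - <<'E'
from h import *
im,D=get_image("top"); print("top handle",[(atz("top",m["pixel"],.168).round(3),m["p"]) for m in mark_of("top","handle")[:1]], [(atz("top",m["pixel"],.1).round(3),m["p"]) for m in mark_of("top","lock_peg")[:2]])
im,D=get_image("scene"); print([(atz("scene",m["pixel"],.1).round(3),m["p"]) for m in mark_of("scene","lock_peg")[:2]])
ax=PIV+.010*u+.072*v; print("axis",ax)
for th in [.2,.5,.8,1.1,1.4,1.5]:
    r=np.cos(th)*v-np.sin(th)*u; t=-np.sin(th)*v-np.cos(th)*u
    print(th,(ax+.062*r)[:2].round(4),"push",(ax+.062*r-.022*t)[:2].round(4))
th=.2;r=np.cos(th)*v-np.sin(th)*u; t=-np.sin(th)*v-np.cos(th)*u;S=ax+.062*r-.04*t; S[2]=.068
print(S,rel(S,97.9))
for th in [.2,.4,.6,.8,1.,1.2,1.4,1.5,1.6]:
    r=np.cos(th)*v-np.sin(th)*u; t=-np.sin(th)*v-np.cos(th)*u; q=ax+.062*r-.022*t-S
    print(th,"tool xy scaled",round(q@v/.2,3),round(q@u/.2,3))
E
```

```text
[0.5728 0.2149 0.2289] 19.75 -0.7780737990929901 pump 0.12008013070986294
1056
clipper [101. -20.] [ 52. 164.] 0.9415691494941711 x [0.076 0.125]
fence -0.04 121 [0.092 0.111 0.139]
fence 0.04 70 [0.109 0.132 0.139]
top handle [(array([0.572, 0.206, 0.168]), 0.56)] [(array([0.449, 0.174, 0.1  ]), 0.68)]
[(array([0.442, 0.171, 0.1  ]), 0.94), (array([0.313, 0.333, 0.1  ]), 0.35)]
axis [0.50181   0.1970122 0.018    ]
0.2 [0.4433 0.1765] push [0.436  0.1972]
0.5 [0.452  0.1601] push [0.4389 0.1778]
0.8 [0.4651 0.147 ] push [0.4474 0.16  ]
1.1 [0.4815 0.1384] push [0.4608 0.1456]
1.4 [0.4998 0.135 ] push [0.4778 0.1358]
1.5 [0.506  0.1352] push [0.484  0.1337]
[0.43005783 0.21420108 0.068     ] (array([0.7023, 0.0952, 0.7936]), ('rz', np.float64(-0.0)))
0.2 tool xy scaled -0.018 -0.088
0.4 tool xy scaled -0.015 -0.154
0.6 tool xy scaled -0.026 -0.219
0.8 tool xy scaled -0.049 -0.28
1.0 tool xy scaled -0.083 -0.336
1.2 tool xy scaled -0.129 -0.383
1.4 tool xy scaled -0.182 -0.421
1.5 tool xy scaled -0.212 -0.436
1.6 tool xy scaled -0.243 -0.447
```

>>> step_arm(
  series=[
    [[0.3,0.05,0,0,0,0],[0.6,0.095,0,0,0,0],[0.702,0.095,0,0,0,0],[0.702,0.095,0,0,0,0],[0.702,0.095,0.2,0,0,0],[0.702,0.095,0.45,0,0,0],[0.702,0.095,0.7,0,0,0],[0.702,0.095,0.793,0,0,0],[0.702,0.095,0.793,0,0,0]],
  ],
  grip=0,
)

```text
clock: 21.18
eef_pos: [0.4305, 0.214, 0.0673]
orientation: [0.216, -3.131, 0.001]
ft_force: [1.2, 0.3, 0.5]
opening: -0.001
grasp_force: 0.0
```

>>> step_arm(
  series=[
    [[-0.018,-0.088,0,0,0,0],[-0.015,-0.154,0,0,0,0],[-0.026,-0.219,0,0,0,0],[-0.049,-0.28,0,0,0,0]],
  ],
)

```text
clock: 21.68
eef_pos: [0.4487, 0.1599, 0.0699]
orientation: [-0.216, 3.133, 0.001]
ft_force: [-2.7, 4.8, 0.0]
opening: 0.001
grasp_force: 1.8
```

>>> step_arm(
  series=[
    [[-0.034,-0.056,0,0,0,0],[-0.08,-0.103,0,0,0,0],[-0.133,-0.141,0,0,0,0],[-0.163,-0.156,0,0,0,0]],
  ],
)

```text
clock: 22.18
eef_pos: [0.4852, 0.1333, 0.0689]
orientation: [0.216, -3.134, 0.0]
ft_force: [-3.3, 2.1, 0.7]
opening: 0.0
grasp_force: 1.6
```

```bash
python3 - <<'E'
from h import *
s=manip.state(); print(s['eef_pos'],s['ft_force'])
im,D=get_image("scene"); print([(atz("scene",m["pixel"],.1).round(3),m["p"]) for m in mark_of("scene","lock_peg")[:2]])
cv2.imwrite("pics/l.png",cv2.resize(im[150:310,220:400,::-1],None,fx=3.5,fy=3.5))
E
```

```text
[0.48520014 0.13328331 0.06889912] [-3.30088418  2.11445401  0.70143908]
[(array([0.501, 0.13 , 0.1  ]), 0.41)]
```

View pics/l.png

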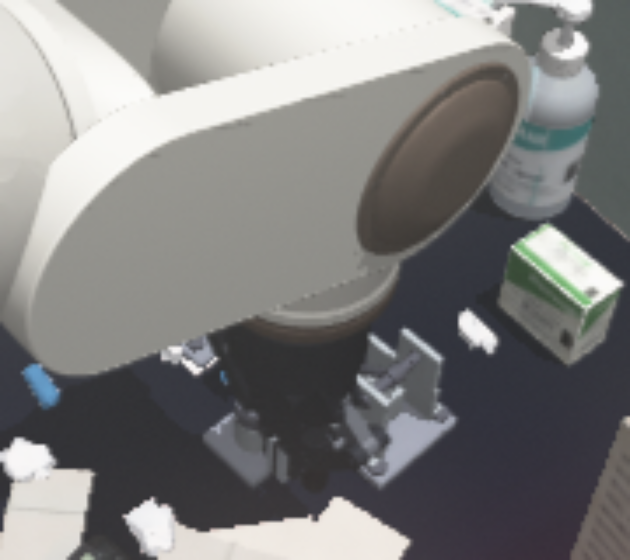

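>>> step_arm(
  series=[
    [[-0.02,-0.004,0,0,0,0],[-0.03,-0.006,0,0,0,0],[-0.03,-0.006,0,0,0,0]],
  ],
)

```text
clock: 22.65
eef_pos: [0.4891, 0.1332, 0.0687]
orientation: [0.217, -3.13, 0.001]
ft_force: [-16.9, -3.6, 9.4]
opening: 0.002
grasp_force: 8.8
```

>>> step_arm(
  series=[
    [[0.08,0,0,0,0,0],[0.2,0,0,0,0,0],[0.2,0,-0.3,0,0,0],[0.2,0,-0.6,0,0,0],[0.4,0,-0.8,0,0,0],[0.7,0,-0.8,0,0,0],[0.9,0,-0.8,0,0,0],[0.9,0,-0.8,0,0,0],[0.9,0,-0.8,0,0,0]],
  ],
)

```text
clock: 23.78
eef_pos: [0.3127, 0.1087, 0.2291]
orientation: [-0.216, 3.133, -0.0]
ft_force: [-0.1, 0.3, -0.3]
opening: -0.002
grasp_force: 0.0
```

```bash
python3 look.py; python3 - <<'E'
from h import *
ax=PIV+.010*u+.072*v
for c in ["top","scene"]:
    im,D=get_image(c); cv2.imwrite(f"pics/end_{c}.png",cv2.resize(im[150:310,190:400,::-1],None,fx=3.5,fy=3.5))
    for m in mark_of(c,"lock_peg")[:2]:
        p=atz(c,m["pixel"],.1)-ax; print(c,m["p"],(p+ax).round(3),"ang",np.arctan2(-p@u,p@v),np.hypot(p@u,p@v))
E
```

```text
[0.3127 0.1087 0.2291] 23.775 0.27258547059253285 pump -0.35026018068303266
391
clipper [100. -20.] [ 51. 165.] 0.40114855766296387 x [0.075 0.125]
fence -0.04 179 [0.092 0.113 0.138]
fence 0.04 168 [0.093 0.112 0.138]
top 0.75 [0.509 0.127 0.1  ] ang 1.53477674178662 0.0701835712734479
scene 0.92 [0.503 0.124 0.1  ] ang 1.4502344464429333 0.07327102637965266
```

View pics/end_top.png

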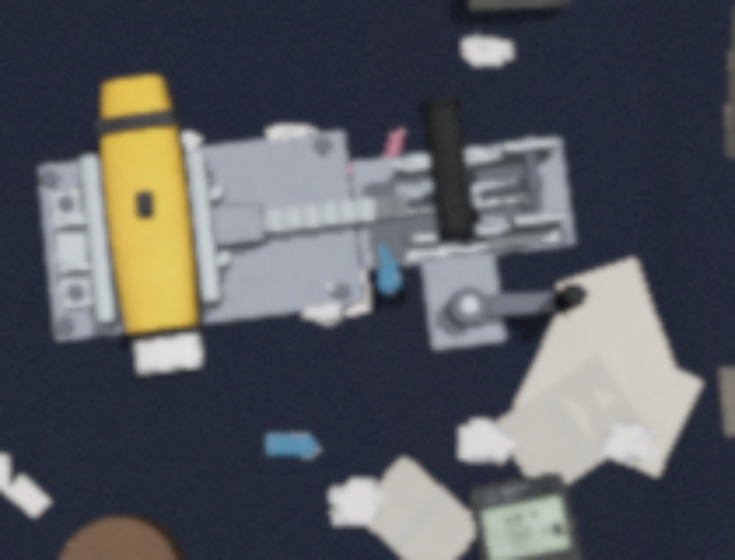

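The picture shows the clipper clamped square between the jaw and the fence (around column 150, row 200). The lock lever lies along the vise's -x, with its peg near (570, 297).

```bash
python3 -c "
from station import close_job; print(close_job())"
```

```text
the job is handed in; nothing more can be done
None
```

The job is handed in: after seven strokes the clipper sits square against the fence at an estimated 20–26 N (inferred from handle stiffness, not measured directly), the lock lever is at its stop, and the hand is clear; the hand-in returned no verdict.

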